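# Rock the tight lid off the vacuum-mixing bowl and hold it just clear

## Robot

A 6-joint arm with a two-finger parallel gripper is mounted at the origin on a cart in front of the work surface, level with it; the furniture and walls round the work are solid. World frame = base frame: x ahead of the robot, y to its left, z up, the work surface at z = 0. Lengths are in m, angles in rad, forces in N, time in s.
With the tool pointing down it reaches from about 0.25 to 0.775 m from the base axis. Payload 4 kg.
Tool frame: the origin (TCP) lies midway between the tips of the shut fingers; the grasp point (between the pads) lies 19 mm behind it; z points along the fingers, y is the direction in which the jaws open and shut (so a half turn about z gives the same grasp; the last joint's range is limited). The gripper opens to 94 mm and grips with 3 to 60 N. Pads are 16 mm wide; open, the fingers measure 119 mm over their backs; the gripper's body (75 mm by 177 mm) begins 78 mm behind the grasp point.
Start: joints at [-1.32, 0.087, 1.371, -0, 1.684, -0.103], TCP at [0.191, -0.516, 0.175] pointing down, gripper open.
Joint ranges: [-3.1, 3.1], [-0.76, 2.03], [0.27, 2.55], [-1.08, 4.22], [0.17, 2.65], [-2.57, 2.57]. Speed limits (rad/s): [2.79, 2.79, 3.14, 3.14, 3.14, 3.14].

## Interface

Orientations are given as [roll, pitch, yaw] about the fixed x, y, z axes, in that order (R = Rz(yaw) Ry(pitch) Rx(roll)).
In Python, from bench import robot gives the robot as it stands.
- The arm moves only by the tool drive_tool, never from a script. Its argument "series" is a list that holds one entry, the list of rows, each a list of 7 numbers: the turn, a rotation vector about the tool's x, y, z in rad, then the shift along the tool's x, y, z in cm, then the opening in per cent of the stroke, from 0 (shut) to 100 (fully open). In form: [[[rx, ry, rz, tx, ty, tz, fingers], ...]]. A call has 1 to 20 rows; each row is the pose to reach, as a shift and turn from the pose measured when the call began, along the tool's axes at that moment; what a row does not reach only later rows make up. A row lasts 1/10 s, in which the tool goes at most 50 mm and 8.59 degrees, less where a joint would pass 70% of its speed; a pose out of reach is approached as far as the arm can. A call with a gripper value outside its range is refused whole. The fingers move at their own pace and stop on an object; the grip force is fixed at half the most. Time passes only in rows, so rows that repeat a pose let the fingers close. It gives the time, the measured TCP pose, the force and the opening at its end, in the units of the state.
- robot.get_obs(): the state, without advancing time (a new reading comes with each control period).
- robot.snapshot(name): name is "scene" or "top"; returns a dict with "img" (420x560x3 uint8, blue, green, red), "depth" (420x560 float32, m along the optical axis (not along the pixel's ray), 0 where there is no reading), "vertical_fov" (degrees; the focal length in pixels is half the picture's height over the tangent of half this angle, whatever the lens; pixels are square), "cx", "cy" (the principal point, pixels), "rvec" (rotation vector, rad) and "tvec" (3), from world to camera coordinates, as OpenCV has them. Camera axes: x right, y down, z forward; pixel columns grow to the right and rows downward; lengths in m; the calibration is good to about 2 mm. A picture is of the moment at which its call begins.
- robot.close_job(): hands the job in, once; it reports no verdict.
The state is a dict: "time": time; "joint_positions": joint angles; "qvel": joint speeds; "joint_torque": joint torques, N m; "tool_pos": TCP position; "ee_rot": TCP orientation; "wrist_force": force on the tool from outside, world axes, zero at the start; "wrist_torque": the same for the moment, N m; "width": finger opening in m.
Only numpy, scipy, OpenCV 4.12 (cv2) and the standard library are available. Lean on these libraries where they do the work, as an engineer would, in place of code of your own. Each camera call takes 0.05 s, during which the arm holds its last target.

## Task

The blue lid of the vacuum-mixing bowl sits tight in the rubber seal, and a straight pull would only drag the bowl up out of its stand. Take the lid by the metal drive block on top, work it free by rocking it well over to one side and the other, at least twice each way, along or across the block while easing it up, and keep the bowl down in its stand. Finish still holding the lid, level and still, centred over the bowl and just clear of rim and seal with the paddle still hanging inside the bowl so nothing drips on the worktop; leave the other things alone.

Things in the scene. Friction and masses are not known exactly. Their poses are not given: they have to be found in the camera images.
- lid: Round blue lid, 107 mm across, 0.28 kg, loose. Origin: centre of the flange's underside, on the bowl's rim at the start; z up. Flange 8 mm thick (10 mm within 28 mm of the axis). A brass hose nipple 14 mm wide stands at x = +40 mm, up to 25 mm above the origin; a black stopper at x = -40 mm, up to 15 mm. Below, a white plug 84 mm across reaches 16 mm down into the seal.
- lid_grip (a point): Centre of the aluminium drive block on top of the lid, 27 mm above the lid's origin on its axis; axes as the lid's. The block is 40 mm along x and 26 mm along y, its flat faces look along +y and -y (pinch it across these); it stands from 10 to 44 mm above the origin, with a small steel tip up to 53 mm. The lid may stand turned any way in the bowl.
- paddle_foot (a point): Lowest point of the steel wire paddle, on the lid's axis, 60 mm below the lid's origin. The paddle is 57 mm wide along the lid's y and hangs freely inside the bowl, which is 72 mm deep.
- bowl_rim (a point): Centre of the mouth of the white mixing bowl, level with its rim, 94 mm above the worktop while the bowl stands down; z up. Rim 106 mm across outside, 96 mm inside.
- bowl_seal (a point): Centre of the black rubber seal in the bowl's mouth, 6.5 mm below the rim: eight sprung lips that press on the lid's plug. The lid can tilt 0.1 rad in it. It holds the lid with 30 to 42 N, more than holds the bowl down. While one side of the lid goes up and the other down their friction cancels: ease up 1 to 2 mm per swing of 0.14 rad. The plug lets go after 10 to 13 mm.
- mix_bowl (a joint): How far the bowl has ridden up in the sleeve of its stand, in m: 0 = standing fully down, up to 0.03. Only its weight (0.85 kg) and a slight sleeve friction of 3 N hold it down; it cannot turn or tilt.
- bowl_stand: The stand, screwed to the worktop: grey round foot 136 mm across and 14 mm high with a steel sleeve 114 mm across, up to 47 mm high, in which the bowl stands. Origin: centre of its underside on the worktop, z up.
- plaster_tub: Bystander, to be left alone: white screw-lid tub, 95 mm wide, 68 mm high. Origin: centre of its underside.
- beaker: Bystander, to be left alone: translucent measuring beaker, 67 mm wide, 82 mm high. Origin: centre of its underside.
- timer: Bystander, to be left alone: round kitchen-type timer, red top on a white foot, 60 mm wide, 35 mm high. Origin: centre of its underside.
- rubber_bowl: Bystander, to be left alone: green rubber mixing bowl, 118 mm wide, 61 mm high. Origin: centre of its underside.
- stone_model: Bystander, to be left alone: yellow stone model of a jaw, 54x68x29 mm. Origin: centre of its underside.
- model_right: Bystander, to be left alone: white plaster model of a jaw, 54x68x29 mm. Origin: centre of its underside.
There are look-alikes about, which are no part of the job. There is more than one size of the lid; the job needs the larger.

How it is judged:
By the outcome, as a careful person would: the job done as asked, in the order asked, and still so for the second after the job is handed in, while the arm keeps its last pose, push and grip.
It also fails if it takes over 56 s, if anything falls off the work surface, if the arm or the gripper's body presses on something with over 40 N, if the wrist force passes 120 N, or if a joint passes its speed limit or range.

## Working session

There is one attempt and no reset: what is moved stays moved. The work goes in short steps, Python scripts to look and compute and a tool call to move; the robot and the scene stay as the last step left them, time stands still between calls to the robot, and variables do not carry over. Pictures are saved under pics/ and viewed, and the job is handed in when it is done.

Besides the shell and the picture viewer there is one more tool, called in YAML: its name, and indented under it one key for each argument. drive_tool: Moves the arm, as the interface text tells. Its arguments: {"type":"object","properties":{"series":{"type":"array","items":{"type":"array","items":{"type":"array","items":{"type":"number"}}}}},"required":["series"]}

```bash
mkdir -p pics; ls; cat > h.py <<'E'
import numpy as np, cv2
from bench import robot
def cam(s):
    f=s["img"].shape[0]/2/np.tan(np.radians(s["vertical_fov"])/2)
    R=cv2.Rodrigues(np.array(s["rvec"],float))[0]; t=np.array(s["tvec"],float).ravel()
    return f,R,t
def pts(s):
    f,R,t=cam(s); d=s["depth"]; v,u=np.mgrid[:d.shape[0],:d.shape[1]]
    P=np.stack([(u-s["cx"])/f*d,(v-s["cy"])/f*d,d],-1)
    return (P-t)@R
def ray(s,u,v,z):
    f,R,t=cam(s); C=-R.T@t; r=R.T@np.array([(u-s["cx"])/f,(v-s["cy"])/f,1.])
    return C+r*(z-C[2])/r[2]
def proj(s,p):
    f,R,t=cam(s); q=R@np.array(p)+t; return q[0]/q[2]*f+s["cx"],q[1]/q[2]*f+s["cy"]
E
python3 - <<'E'
from h import *
for n in("scene","top"):
    s=robot.snapshot(n); cv2.imwrite(f"pics/{n}0.png",s["img"]); f,R,t=cam(s); print(n,f,-R.T@t,s["cx"],s["cy"])
print(robot.get_obs())
E
```

```text
pics
scene 485.6134755416764 [-0.04874073  0.82045019  0.96245399] 281.8143486306643 217.38369803617644
top 410.06899403366316 [ 0.35758762 -0.03161311  1.220516  ] 282.01984993221413 214.7291763764086
{'time': 0.1, 'joint_positions': array([-1.32007796e+00,  8.78826695e-02,  1.37208177e+00,  2.84087508e-05,
        1.68357717e+00, -1.03127133e-01]), 'qvel': array([-2.50418208e-04, -1.08953098e-03, -4.39403558e-03,  3.32081110e-04,
       -7.46342300e-05,  6.78423517e-04]), 'joint_torque': array([ 2.18010660e-03, -3.41252303e+01, -3.03302300e+01,  7.20419968e-02,
        3.04392341e-02, -9.91741967e-05]), 'tool_pos': array([ 0.19043679, -0.51540495,  0.17433123]), 'ee_rot': array([-3.13965695e+00, -2.28719150e-04,  3.53848443e-01]), 'wrist_force': array([-0.39682602,  0.80536653,  0.44539095]), 'wrist_torque': array([-0.01963983,  0.04349778,  0.0251745 ]), 'width': 0.0940849538573559}
```

View pics/scene0.png

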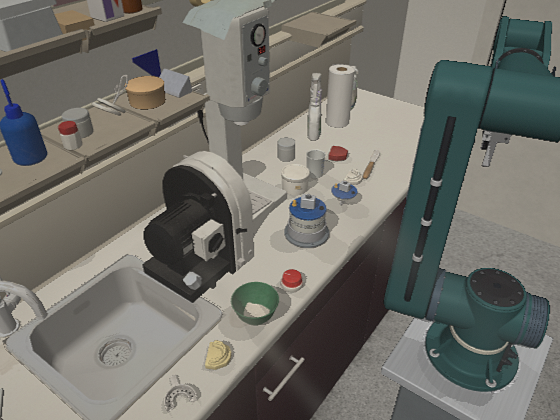

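View pics/top0.png

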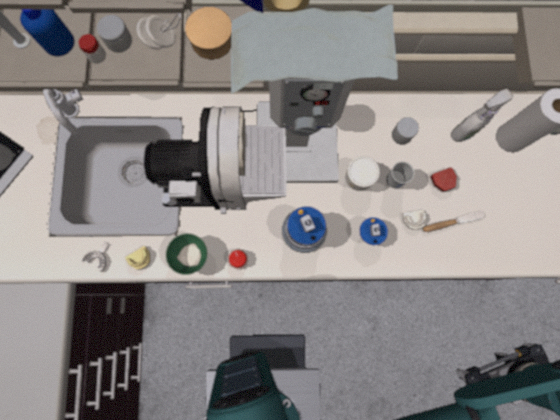

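The scene shows two blue lids in the top view. The one at (305,227) sits on a bowl in a grey stand. The one at (373,231) is smaller and stands low on the worktop. The first fits, being larger and in a bowl. I'll confirm that in a crop.

```bash
python3 - <<'E'
from h import *
for n,(x0,y0,x1,y1) in dict(top=(270,190,410,270),scene=(270,160,380,260)).items():
    s=robot.snapshot(n); im=s["img"]; P=pts(s)
    c=cv2.resize(im[y0:y1,x0:x1],None,fx=5.5,fy=5.5,interpolation=cv2.INTER_CUBIC); cv2.imwrite(f"pics/c_{n}.png",c)
    hsv=cv2.cvtColor(im,cv2.COLOR_BGR2HSV); m=cv2.inRange(hsv,(100,120,50),(130,255,255)); 
    mm=np.zeros_like(m); mm[y0:y1,x0:x1]=m[y0:y1,x0:x1]
    k,l,st,ce=cv2.connectedComponentsWithStats(mm)
    for i in range(1,k):
        if st[i,4]<40: continue
        p=P[l==i]; p=p[np.isfinite(p).all(1)]
        print(n,st[i],ce[i].round(1),"med",np.median(p,0).round(4),"ext",(np.percentile(p,99,0)-np.percentile(p,1,0)).round(4))
        co=cv2.findContours((l==i).astype(np.uint8),0,2)[0][0]; h=cv2.convexHull(co)[:,0]
        zz=np.median(p[:,2]); W=np.array([ray(s,a,b,zz) for a,b in h]); 
        print(" circ", cv2.minEnclosingCircle(W[:,:2].astype(np.float32)))
E
```

```text
top [288 207  38  37 836] [306.1 226.5] med [ 0.537  -0.1221  0.1022] ext [0.0979 0.0997 0.013 ]
 circ ((0.545089602470398, -0.12351641058921814), 0.0527326874434948)
top [361 219  26  25 395] [373.  231.9] med [ 0.5301 -0.3141  0.0521] ext [0.0699 0.0734 0.0121]
 circ ((0.535029947757721, -0.3216489255428314), 0.03903362154960632)
scene [290 198  35  22 340] [304.8 211.7] med [ 0.5347 -0.0983  0.1014] ext [0.0965 0.0711 0.0094]
 circ ((0.5428113341331482, -0.11836279183626175), 0.0532819926738739)
```

View pics/c_top.png

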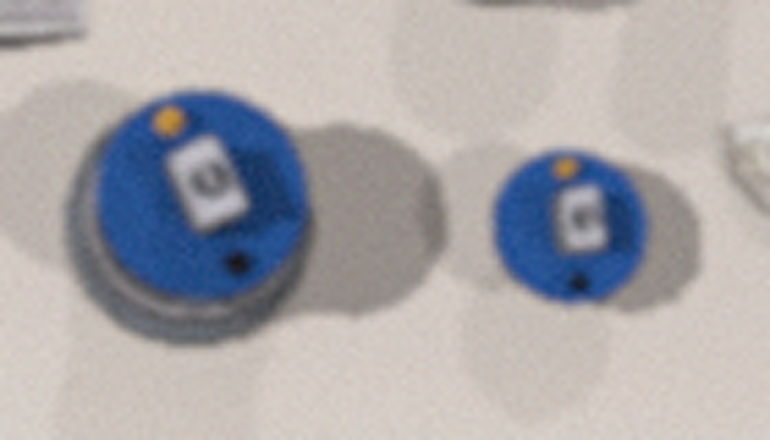

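View pics/c_scene.png

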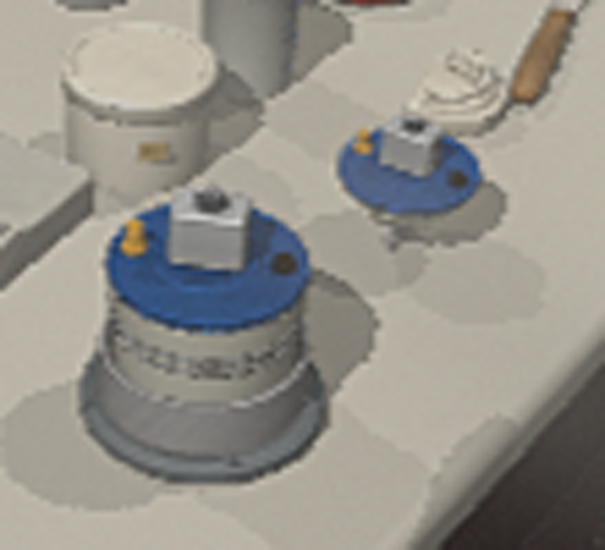

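The crops confirm it. The lid at (305,227) is about 106 mm across at z≈0.102, on the bowl. The other is about 78 mm across at z≈0.052. On the larger lid the brass nipple is at about (301,212) and the black stopper at about (313,238). Next I'll measure axis and yaw.

```bash
python3 - <<'E'
from h import *
C0=np.array([.544,-.121])
acc={}
for n in("top","scene"):
    s=robot.snapshot(n); im=s["img"]; P=pts(s)
    hsv=cv2.cvtColor(im,cv2.COLOR_BGR2HSV)
    near=(np.hypot(P[...,0]-C0[0],P[...,1]-C0[1])<.06)
    def blob(m,z):
        m=(m&near).astype(np.uint8); k,l,st,ce=cv2.connectedComponentsWithStats(m)
        if k<2: return None
        i=1+np.argmax(st[1:,4]); print(n,st[i],ce[i].round(1)); return ray(s,*ce[i],z)
    b=blob((hsv[...,0]>10)&(hsv[...,0]<32)&(hsv[...,1]>120)&(hsv[...,2]>90)&(P[...,2]>.09),.094+ (.022 if n=="top" else .016))
    k=blob((hsv[...,2]<60)&(P[...,2]>.09)&(P[...,2]<.125),.094+.013)
    top=(P[...,2]>.130)&(P[...,2]<.150)&near&(hsv[...,1]<90)
    q=P[top]; print("n top",len(q),"zmed",np.median(q[:,2]).round(4))
    r=cv2.minAreaRect(q[:,:2].astype(np.float32)); print("block depth rect",r)
    m=cv2.inRange(hsv,(0,0,0),(180,110,255)); 
    v,u=np.nonzero(top); W=np.array([ray(s,a,c,.138)[:2] for a,c in zip(u,v)]).astype(np.float32)
    print("block ray rect",cv2.minAreaRect(W), W.mean(0))
    print("brass",b,"black",k,"mid",(b+k)/2,"yaw",np.arctan2(*(b-k)[1::-1]),"dist",np.hypot(*(b-k)[:2]))
    fw=P[...,2]>.097
    blue=(cv2.inRange(hsv,(100,120,30),(130,255,255))>0)&near&fw
    co=max(cv2.findContours(blue.astype(np.uint8),0,2)[0],key=cv2.contourArea); 
    el=cv2.fitEllipse(cv2.convexHull(co)); print("ellipse ctr ->",ray(s,*el[0],.102 if n=="top" else .101))
E
```

```text
top [299 210   4   4  12] [300.5 211.5]
top [312 236   3   3   7] [313.  237.3]
n top 143 zmed 0.1376
block depth rect ((0.5463589429855347, -0.1251046359539032), (0.04012652486562729, 0.026278231292963028), 24.27241325378418)
block ray rect ((0.5458348989486694, -0.12456449866294861), (0.03993624448776245, 0.02670123055577278), 24.983678817749023) [ 0.5458927  -0.12455148]
brass [ 0.58025948 -0.1073169   0.116     ] black [ 0.50971262 -0.14080629  0.107     ] mid [ 0.54498605 -0.12406159  0.1115    ] yaw 0.4432127856590706 dist 0.07809223925919319
ellipse ctr -> [ 0.54395229 -0.12347889  0.102     ]
scene [292 200   4   6  19] [293.7 202.8]
n top 97 zmed 0.1364
block depth rect ((0.5449071526527405, -0.1243981420993805), (0.03841330111026764, 0.03531613573431969), 21.7521915435791)
block ray rect ((0.5414955615997314, -0.1175777018070221), (0.03707841783761978, 0.038177862763404846), 34.33979797363281) [ 0.5420698  -0.11831769]Traceback (most recent call last):
  File "<stdin>", line 20, in <module>
TypeError: unsupported operand type(s) for +: 'float' and 'NoneType'
```

```bash
cat >> h.py <<'E'
from scipy.spatial.transform import Rotation as Ro
def rel(p,yaw,o=None):
    o=o or robot.get_obs(); R=Ro.from_euler('xyz',o["ee_rot"]); T=Ro.from_euler('xyz',[np.pi,0,yaw])
    return (R.inv()*T).as_rotvec().round(4),(R.inv().apply(np.array(p)-o["tool_pos"])*100).round(3)
E
python3 - <<'E'
from h import *
for n in("top","scene"):
    s=robot.snapshot(n);P=pts(s).reshape(-1,3)
    d=np.hypot(P[:,0]-.545,P[:,1]+.124); m=(P[:,2]>.16)&(d<.3)&(s["depth"].ravel()>0)
    q=P[m]; print(n,m.sum(), q[np.argsort(d[m])[:5]].round(3) if m.sum() else "")
print(rel([.545,-.124,.21],.437))
E
```

```text
top 18773 [[ 0.669 -0.123  0.638]
 [ 0.669 -0.121  0.638]
 [ 0.67  -0.124  0.636]
 [ 0.67  -0.117  0.637]
 [ 0.67  -0.118  0.636]]
scene 11842 [[ 0.666 -0.104  0.636]
 [ 0.667 -0.113  0.636]
 [ 0.667 -0.11   0.639]
 [ 0.667 -0.102  0.645]
 [ 0.668 -0.103  0.643]]
(array([-0.0002, -0.0001, -0.0832]), array([ 46.827, -24.481,  -3.468]))
```

```bash
python3 - <<'E'
from h import *
for n in("top","scene"):
    s=robot.snapshot(n);P=pts(s).reshape(-1,3)
    d=np.hypot(P[:,0]-.545,P[:,1]+.124)
    for a,b in((.16,.3),(.3,.45),(.45,.6)):
        m=(P[:,2]>a)&(P[:,2]<b)&(d<.4)&(s["depth"].ravel()>0); q=P[m]; print(n,a,m.sum(), q[np.argsort(d[m])[:2]].round(3) if m.sum() else "")
E
```

```text
top 0.16 6217 [[0.611 0.048 0.187]
 [0.61  0.049 0.18 ]]
top 0.3 3569 [[ 0.68  -0.112  0.433]
 [ 0.679 -0.11   0.438]]
top 0.45 4871 [[ 0.68  -0.112  0.457]
 [ 0.68  -0.108  0.456]]
scene 0.16 7434 [[0.609 0.051 0.19 ]
 [0.612 0.05  0.204]]
scene 0.3 4510 [[ 0.677 -0.109  0.432]
 [ 0.677 -0.105  0.426]]
scene 0.45 4377 [[ 0.678 -0.107  0.454]
 [ 0.68  -0.113  0.452]]
```

drive_tool:
  series:
    - [[0,0,0,0,0,-3.5,60],[0,0,0,1.5,-0.8,-3.5,60],[0,0,-0.01,4,-2,-3.5,60],[0,0,-0.02,7,-3.7,-3.5,60],[0,0,-0.03,10,-5.2,-3.5,60],[0,0,-0.03,13,-6.8,-3.5,60],[0,0,-0.04,16,-8.4,-3.5,60],[0,0,-0.04,19,-9.9,-3.5,60],[0,0,-0.05,22,-11.5,-3.5,60],[0,0,-0.05,25,-13.1,-3.5,60],[0,0,-0.06,28,-14.6,-3.5,60],[0,0,-0.06,31,-16.2,-3.5,60],[0,0,-0.07,34,-17.8,-3.5,60],[0,0,-0.07,37,-19.3,-3.5,60],[0,0,-0.08,40,-20.9,-3.5,60],[0,0,-0.083,43,-22.5,-3.5,60],[0,0,-0.083,45,-23.5,-3.5,60],[0,0,-0.083,46.8,-24.5,-3.5,60],[0,0,-0.083,46.8,-24.5,-3.5,60],[0,0,-0.083,46.8,-24.5,-3.5,60]]

```text
time: 2.5
tool_pos: [0.5444, -0.1235, 0.2099]
ee_rot: [-3.141, 0.001, 0.438]
wrist_force: [-0.3, 0.6, -0.4]
width: 0.0566
```

drive_tool:
  series:
    - [[0,0,0,0.05,0.05,1.5,60],[0,0,0,0.05,0.05,3,60],[0,0,0,0.05,0.05,4.5,60],[0,0,0,0.05,0.05,6,60],[0,0,0,0.05,0.05,7.5,60],[0,0,0,0.05,0.05,8.5,60],[0,0,0,0.05,0.05,9.3,60],[0,0,0,0.05,0.05,9.8,60],[0,0,0,0.05,0.05,10.1,60],[0,0,0,0.05,0.05,10.1,60],[0,0,0,0.05,0.05,10.1,60]]

```text
time: 3.6
tool_pos: [0.5453, -0.1238, 0.1095]
ee_rot: [3.141, 0.0, 0.438]
wrist_force: [0.9, -0.1, 0.1]
width: 0.0566
```

```bash
python3 - <<'E'
from h import *
o=robot.get_obs(); print(o["tool_pos"],o["ee_rot"],o["wrist_force"],rel([.545,-.124,.109],.437))
for n,(x0,y0,x1,y1) in dict(top=(270,190,340,260),scene=(260,150,370,250)).items():
    s=robot.snapshot(n); print(n,proj(s,o["tool_pos"]))
    cv2.imwrite(f"pics/d_{n}.png",cv2.resize(s["img"][y0:y1,x0:x1],None,fx=5.5,fy=5.5,interpolation=2))
E
```

```text
[ 0.54534014 -0.12380553  0.10952548] [3.14099013e+00 7.64918671e-05 4.38031590e-01] [ 0.86894772 -0.06021297  0.06856458] (array([0.0006, 0.0001, 0.001 ]), array([-0.039,  0.003,  0.053]))
top (np.float64(306.58650406269044), np.float64(224.36470968093334))
scene (np.float64(307.26373256091864), np.float64(204.34803035907223))
```

View pics/d_scene.png

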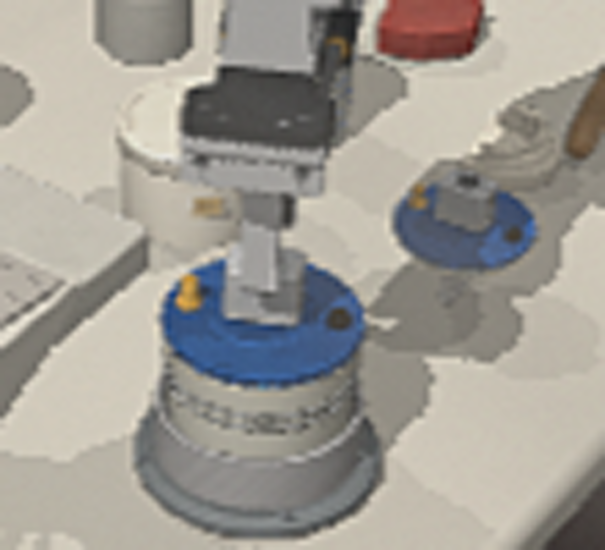

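View pics/d_top.png

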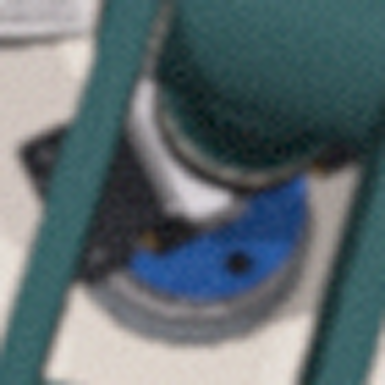

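The scene crop shows the near finger at (265,270), flat in front of the block, with the nipple at (188,293) and stopper at (338,318) clear. The top crop is mostly covered by the arm. I'll close now.

drive_tool:
  series:
    - [[0,0,0,-0.04,0,0.1,40],[0,0,0,-0.04,0,0.1,30],[0,0,0,-0.04,0,0.1,15],[0,0,0,-0.04,0,0.1,5],[0,0,0,-0.04,0,0.1,5],[0,0,0,-0.04,0,0.1,5],[0,0,0,-0.04,0,0.1,5],[0,0,0,-0.04,0,0.1,5]]

```text
time: 4.5
tool_pos: [0.545, -0.124, 0.1086]
ee_rot: [3.141, -0.0, 0.438]
wrist_force: [0.0, -0.4, -0.1]
width: 0.0051
```

```bash
python3 - <<'E'
from h import *
o=robot.get_obs(); [print(k,np.round(o[k],4)) for k in("tool_pos","ee_rot","wrist_force","wrist_torque","width")]
E
```

```text
tool_pos [ 0.545  -0.124   0.1086]
ee_rot [ 3.1409e+00 -1.0000e-04  4.3800e-01]
wrist_force [ 0.0187 -0.3849 -0.1177]
wrist_torque [-0.0036  0.032   0.0678]
width 0.0051
```

The width is 5 mm, so the block is not between the fingers. I'll look before doing anything else.

```bash
python3 - <<'E'
from h import *
for n,(x0,y0,x1,y1) in dict(top=(270,190,340,260),scene=(260,150,370,250)).items():
    s=robot.snapshot(n)
    cv2.imwrite(f"pics/e_{n}.png",cv2.resize(s["img"][y0:y1,x0:x1],None,fx=6,fy=6,interpolation=2))
    P=pts(s); print(n)
    for v in range(192,222,2): print(v,[f"{P[v,u,2]*1000:.0f}" for u in range(290,326,2)]) if n=="scene" else 0
E
```

```text
top
scene
192 ['7', '11', '7', '15', '12', '12', '6', '4', '165', '166', '167', '152', '-2', '1', '-2', '1', '-4', '-1']
194 ['1', '2', '7', '4', '0', '-2', '137', '137', '157', '160', '157', '142', '0', '-2', '-1', '-1', '2', '0']
196 ['-2', '0', '2', '-3', '1', '-4', '135', '136', '152', '149', '151', '139', '138', '0', '-3', '-4', '-4', '-2']
198 ['-2', '-1', '-1', '-3', '102', '102', '136', '139', '135', '137', '137', '139', '137', '98', '-4', '-2', '-1', '-0']
200 ['-0', '-2', '120', '99', '100', '130', '130', '136', '133', '135', '138', '136', '135', '103', '101', '101', '-2', '1']
202 ['-3', '100', '118', '101', '101', '119', '122', '123', '125', '130', '130', '130', '128', '103', '102', '101', '101', '-2']
204 ['101', '104', '111', '101', '100', '113', '119', '121', '121', '124', '123', '125', '116', '99', '102', '101', '100', '101']
206 ['99', '101', '102', '99', '104', '110', '110', '114', '113', '111', '114', '116', '105', '105', '100', '107', '108', '98']
208 ['104', '102', '104', '103', '102', '108', '100', '106', '104', '103', '109', '109', '102', '103', '102', '105', '107', '100']
210 ['100', '99', '103', '97', '102', '104', '105', '104', '104', '106', '101', '103', '106', '105', '105', '101', '100', '103']
212 ['98', '100', '101', '101', '100', '99', '103', '101', '104', '104', '104', '102', '102', '101', '102', '100', '101', '98']
214 ['83', '100', '102', '102', '97', '98', '103', '99', '99', '103', '99', '102', '100', '100', '100', '102', '103', '89']
216 ['74', '89', '96', '102', '100', '102', '102', '100', '100', '103', '101', '100', '101', '103', '101', '100', '94', '81']
218 ['74', '81', '87', '91', '95', '97', '100', '100', '102', '102', '98', '101', '96', '98', '92', '90', '83', '73']
220 ['62', '77', '77', '86', '85', '89', '90', '93', '93', '96', '93', '92', '90', '91', '85', '77', '70', '43']
```

View pics/e_scene.png

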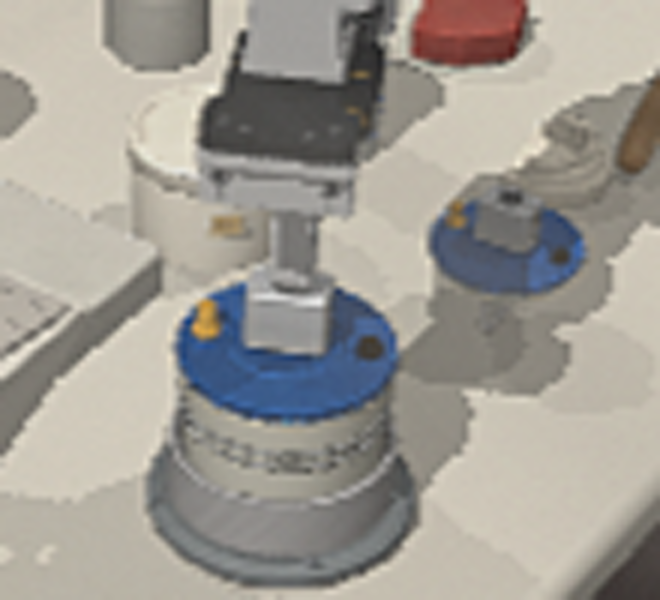

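View pics/e_top.png

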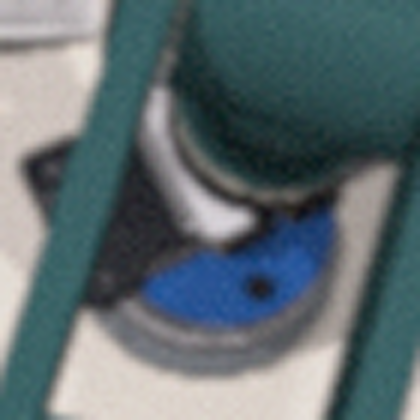

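```bash
python3 - <<'E'
from h import *
s=robot.snapshot("scene");P=pts(s)
for v in range(176,202,2):
    print(v,[(u,)+tuple((P[v,u]*1000).round().astype(int)) for u in (304,306,308,310,312,314)])
for z in(.109,.128,.15,.2): print(z,proj(s,[.545,-.124,z]))
E
```

```text
176 [(304, np.int64(508), np.int64(-43), np.int64(267)), (306, np.int64(501), np.int64(-42), np.int64(270)), (308, np.int64(499), np.int64(-48), np.int64(268)), (310, np.int64(493), np.int64(-47), np.int64(271)), (312, np.int64(489), np.int64(-50), np.int64(271)), (314, np.int64(484), np.int64(-52), np.int64(272))]
178 [(304, np.int64(509), np.int64(-44), np.int64(260)), (306, np.int64(504), np.int64(-46), np.int64(261)), (308, np.int64(498), np.int64(-46), np.int64(263)), (310, np.int64(495), np.int64(-51), np.int64(262)), (312, np.int64(490), np.int64(-53), np.int64(263)), (314, np.int64(487), np.int64(-58), np.int64(261))]
180 [(304, np.int64(513), np.int64(-51), np.int64(248)), (306, np.int64(508), np.int64(-53), np.int64(249)), (308, np.int64(504), np.int64(-56), np.int64(250)), (310, np.int64(496), np.int64(-54), np.int64(254)), (312, np.int64(494), np.int64(-60), np.int64(251)), (314, np.int64(491), np.int64(-65), np.int64(250))]
182 [(304, np.int64(511), np.int64(-48), np.int64(244)), (306, np.int64(505), np.int64(-48), np.int64(247)), (308, np.int64(503), np.int64(-55), np.i
[... 2629 characters left out ...]
, np.int64(532), np.int64(-126), np.int64(137)), (314, np.int64(527), np.int64(-130), np.int64(137))]
200 [(304, np.int64(549), np.int64(-112), np.int64(131)), (306, np.int64(541), np.int64(-110), np.int64(135)), (308, np.int64(537), np.int64(-114), np.int64(135)), (310, np.int64(531), np.int64(-115), np.int64(137)), (312, np.int64(525), np.int64(-116), np.int64(139)), (314, np.int64(523), np.int64(-123), np.int64(136))]
0.109 (np.float64(307.39258145236886), np.float64(204.50199258852504))
0.128 (np.float64(307.63473451036714), np.float64(199.23410584912222))
0.15 (np.float64(307.9203797543083), np.float64(193.020074090986))
0.2 (np.float64(308.5914505441117), np.float64(178.4213531661789))
```

The fingers closed above the block. Depth puts the finger surfaces at z≥0.145, though the state reads TCP z=0.109. In x and y they agree. I'll lift clear and measure where the tips really are against the state.

drive_tool:
  series:
    - [[0,0,0,0,0,-1.5,5],[0,0,0,0,0,-3,5],[0,0,0,0,0,-4.5,5],[0,0,0,0,0,-6,5],[0,0,0,0,0,-6,5],[0,0,0,0,0,-6,5]]

```text
time: 5.25
tool_pos: [0.5453, -0.1241, 0.1695]
ee_rot: [3.14, -0.001, 0.438]
wrist_force: [-0.3, 0.3, 0.2]
width: 0.0046
```

```bash
python3 - <<'E'
from h import *
o=robot.get_obs(); print(o["tool_pos"],o["ee_rot"],o["joint_positions"])
s=robot.snapshot("scene"); P=pts(s); x0,y0,x1,y1=260,120,370,230
print("proj tcp",proj(s,o["tool_pos"]))
cv2.imwrite("pics/f_scene.png",cv2.resize(s["img"][y0:y1,x0:x1],None,fx=5.4,fy=5.4,interpolation=2))
for v in range(164,200): print(v,[(u,)+tuple((P[v,u]*1000).round().astype(int).tolist()) for u in (306,309,312)])
E
```

```text
[ 0.54533976 -0.1240743   0.16947697] [ 3.13983149e+00 -1.14559240e-03  4.38037208e-01] [-3.24755497e-01  1.07427184e-01  1.36041369e+00 -4.84083153e-04
  1.67170674e+00  8.07955372e-01]
proj tcp (np.float64(308.09207423121876), np.float64(187.3593108298736))
164 [(306, 508, -50, 300), (309, 501, -53, 301), (312, 494, -55, 303)]
165 [(306, 545, -108, 252), (309, 504, -57, 295), (312, 495, -58, 297)]
166 [(306, 543, -105, 252), (309, 536, -110, 252), (312, 532, -117, 249)]
167 [(306, 547, -111, 243), (309, 537, -111, 248), (312, 530, -114, 249)]
168 [(306, 545, -109, 242), (309, 536, -110, 245), (312, 529, -113, 246)]
169 [(306, 543, -106, 241), (309, 534, -107, 244), (312, 531, -116, 241)]
170 [(306, 543, -105, 239), (309, 537, -111, 238), (312, 529, -114, 239)]
171 [(306, 543, -106, 235), (309, 535, -109, 236), (312, 529, -115, 236)]
172 [(306, 545, -109, 229), (309, 537, -111, 231), (312, 529, -114, 233)]
173 [(306, 545, -110, 226), (309, 537, -112, 227), (312, 529, -114, 230)]
174 [(306, 543, -107, 224), (309, 536, -111, 225), (312, 527, -112, 228)]
175 [(306, 544, -109, 220), (30
[... 1064 characters left out ...]
 0), (309, 662, -316, -1), (312, 652, -320, 1)]
191 [(306, 667, -306, -1), (309, 659, -312, -2), (312, 649, -314, 2)]
192 [(306, 663, -300, 0), (309, 656, -307, -1), (312, 648, -314, -2)]
193 [(306, 661, -297, -2), (309, 654, -304, -3), (312, 645, -309, -2)]
194 [(306, 550, -122, 145), (309, 545, -130, 143), (312, 640, -301, 1)]
195 [(306, 547, -117, 146), (309, 540, -122, 146), (312, 539, -136, 138)]
196 [(306, 546, -116, 144), (309, 537, -118, 146), (312, 538, -136, 136)]
197 [(306, 548, -119, 138), (309, 538, -119, 142), (312, 536, -132, 135)]
198 [(306, 545, -114, 138), (309, 539, -122, 136), (312, 532, -127, 136)]
199 [(306, 546, -116, 133), (309, 536, -117, 137), (312, 530, -123, 136)]
```

View pics/f_scene.png

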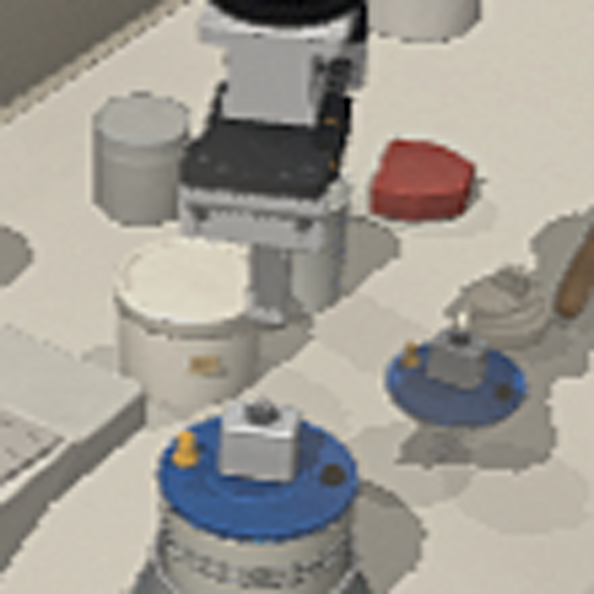

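drive_tool:
  series:
    - [[0,0.1,0,0,0,0,5],[0,0.2,0,0,0,0,5],[0,0.3,0,0,0,0,5],[0,0.4,0,0,0,0,5],[0,0.4,0,0,0,0,5],[0,0.4,0,0,0,0,5],[0,0.4,0,0,0,0,5]]

```text
time: 6.0
tool_pos: [0.5456, -0.1238, 0.1688]
ee_rot: [3.141, -0.399, 0.439]
wrist_force: [-0.1, -0.2, 0.8]
width: 0.0047
```

```bash
python3 - <<'E'
from h import *
o=robot.get_obs(); print(o["tool_pos"],o["ee_rot"])
R=Ro.from_euler('xyz',o["ee_rot"]).as_matrix()
s=robot.snapshot("scene"); P=pts(s); x0,y0,x1,y1=260,120,370,230
cv2.imwrite("pics/g_scene.png",cv2.resize(s["img"][y0:y1,x0:x1],None,fx=5.4,fy=5.4,interpolation=2))
# finger points in tool frame
Q=(P-o["tool_pos"])@R
m=(np.abs(Q[...,0])<.04)&(np.abs(Q[...,1])<.03)&(Q[...,2]<.03)&(Q[...,2]>-.09)&(P[...,2]>.155)&(s["depth"]>0)
q=Q[m]
for a in np.arange(-.09,.03,.008):
    r=q[(q[:,2]>=a)&(q[:,2]<a+.008)]
    if len(r): print(round(a,3),len(r),"x",r[:,0].min().round(4),r[:,0].max().round(4),"y",r[:,1].min().round(4),np.median(r[:,1]).round(4),r[:,1].max().round(4))
for d in(0,-.03): print(proj(s,o["tool_pos"]+R[:,2]*d), "if z-biased:",proj(s,o["tool_pos"]+np.array([0,0,-d])))
E
```

```text
[ 0.54555613 -0.12379556  0.16880806] [ 3.14066294 -0.39924858  0.43901966]
-0.09 7 x -0.008 0.0063 y -0.0181 -0.0168 -0.0157
-0.082 20 x -0.0111 0.0079 y -0.0196 -0.0156 -0.0114
-0.074 21 x -0.0106 0.0084 y -0.0197 -0.0156 0.0094
-0.066 20 x -0.0096 0.0076 y -0.0206 -0.0157 0.012
-0.058 17 x -0.0092 0.0082 y -0.0193 -0.0151 0.0095
-0.05 23 x -0.0115 0.0082 y -0.0196 -0.0147 0.0045
-0.042 14 x -0.0088 0.0078 y -0.0159 -0.0129 0.0118
-0.034 2 x -0.0056 0.0012 y -0.0093 -0.0076 -0.0059
(np.float64(307.9639945894467), np.float64(187.5734286734475)) if z-biased: (np.float64(307.9639945894467), np.float64(187.5734286734475))
(np.float64(312.4991082057957), np.float64(179.9183536422303)) if z-biased: (np.float64(308.36698717682106), np.float64(178.74346587587704))
```

View pics/g_scene.png

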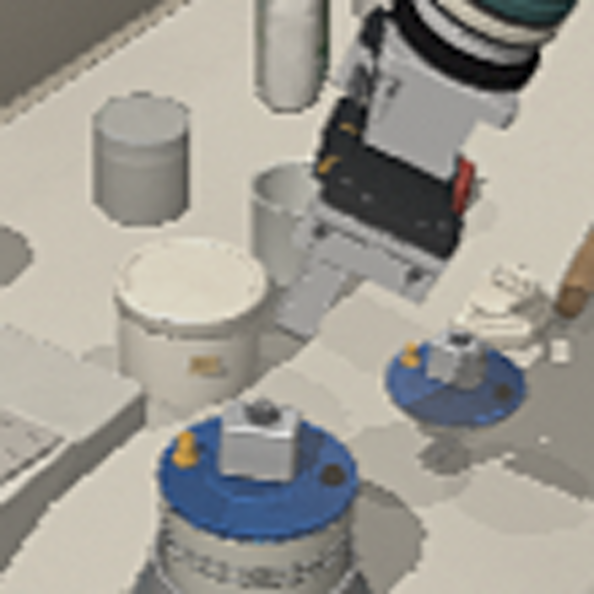

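With the tool tilted, the finger points lie on the reported tool axis but end about 36–37 mm short of the reported TCP. So the reported TCP sits 37 mm ahead of the real tips along tool z. I'll use that offset: straighten, open, then descend to a reading of z≈0.072.

drive_tool:
  series:
    - [[0,-0.1,0,0,0,0,30],[0,-0.2,0,0,0,0,60],[0,-0.3,0,0,0,0,60],[0,-0.4,0,0,0,0,60],[0,-0.4,0,0,0,0,60],[0,-0.4,0,0,0,0,60],[0,-0.4,0,0,0,0,60]]

```text
time: 6.75
tool_pos: [0.5456, -0.1237, 0.1689]
ee_rot: [3.141, -0.0, 0.439]
wrist_force: [0.4, 0.4, 0.7]
width: 0.0554
```

```bash
python3 - <<'E'
from h import *
print(rel([.545,-.124,.073],.437),robot.get_obs()["width"])
s=robot.snapshot("scene"); P=pts(s);o=robot.get_obs();R=Ro.from_euler('xyz',o["ee_rot"]).as_matrix()
Q=(P-o["tool_pos"])@R
m=(np.abs(Q[...,0])<.02)&(np.abs(Q[...,1])<.06)&(Q[...,2]<.0)&(Q[...,2]>-.09)&(s["depth"]>0)
q=Q[m]
for a in np.arange(-.06,.0,.004):
    r=q[(q[:,2]>=a)&(q[:,2]<a+.004)]
    if len(r): print(round(a,3),len(r),"x",r[:,0].min().round(4),r[:,0].max().round(4),"y",r[:,1].min().round(4),np.median(r[:,1]).round(4),r[:,1].max().round(4))
E
```

```text
(array([ 0.001 , -0.0001,  0.0021]), array([-6.600e-02, -6.000e-03,  9.595e+00])) 0.055392682048414646
-0.06 10 x -0.0104 0.0044 y -0.0423 -0.0402 0.0246
-0.056 10 x -0.011 0.0069 y -0.0437 -0.0342 0.0268
-0.052 16 x -0.0107 0.007 y -0.0428 -0.0395 0.0287
-0.048 10 x -0.0095 0.0065 y -0.0441 -0.041 0.0309
-0.044 17 x -0.0102 0.0069 y -0.0445 -0.0406 0.0332
-0.04 7 x -0.011 -0.0049 y -0.0433 0.0217 0.0345
-0.036 3 x -0.0093 -0.0013 y -0.0363 0.0215 0.0234
-0.032 4 x -0.0088 0.0075 y -0.0329 -0.0324 0.0277
```

drive_tool:
  series:
    - [[0,0,0,-0.07,0,1.5,60],[0,0,0,-0.07,0,3,60],[0,0,0,-0.07,0,4.5,60],[0,0,0,-0.07,0,6,60],[0,0,0,-0.07,0,7,60],[0,0,0,-0.07,0,8,60],[0,0,0,-0.07,0,8.6,60],[0,0,0,-0.07,0,9,60],[0,0,0,-0.07,0,9.3,60],[0,0,0,-0.07,0,9.5,60],[0,0,0,-0.07,0,9.6,60],[0,0,0,-0.07,0,9.6,60]]

```text
time: 8.0
tool_pos: [0.5449, -0.1244, 0.0734]
ee_rot: [3.14, -0.001, 0.439]
wrist_force: [-0.1, -0.3, -0.5]
width: 0.0563
```

```bash
python3 - <<'E'
from h import *
print(rel([.545,-.124,.072],.437),robot.get_obs()["wrist_force"])
s=robot.snapshot("scene"); x0,y0,x1,y1=260,140,370,250
cv2.imwrite("pics/i_scene.png",cv2.resize(s["img"][y0:y1,x0:x1],None,fx=5.4,fy=5.4,interpolation=2))
E
```

```text
(array([ 0.0016, -0.0006,  0.0016]), array([ 0.022, -0.031,  0.139])) [-0.05642594 -0.25208081 -0.49365515]
```

View pics/i_scene.png

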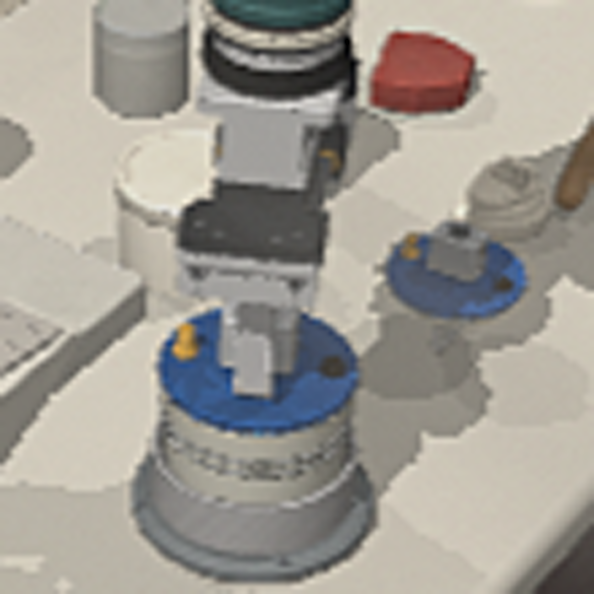

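The near finger at (250,370) now reaches down beside the block almost to the flange. Nipple (185,340) and stopper (333,366) are clear and there is no contact force. Closing.

drive_tool:
  series:
    - [[0,0,0,0,0,0.1,45],[0,0,0,0,0,0.1,35],[0,0,0,0,0,0.1,25],[0,0,0,0,0,0.1,10],[0,0,0,0,0,0.1,0],[0,0,0,0,0,0.1,0],[0,0,0,0,0,0.1,0],[0,0,0,0,0,0.1,0]]

```text
time: 8.85
tool_pos: [0.5454, -0.1253, 0.0726]
ee_rot: [3.138, -0.001, 0.438]
wrist_force: [2.5, -3.9, -2.5]
width: 0.0259
```

```bash
cat > st.py <<'E'
from h import *
o=robot.get_obs(); [print(k,np.round(o[k],4)) for k in("tool_pos","ee_rot","wrist_force","wrist_torque","width")]
s=robot.snapshot("scene");P=pts(s)
hsv=cv2.cvtColor(s["img"],cv2.COLOR_BGR2HSV)
near=np.hypot(P[...,0]-.545,P[...,1]+.124)<.07
b=(cv2.inRange(hsv,(100,120,30),(130,255,255))>0)&near
# plane through blue flange top
q=P[b]; q=q[(q[:,2]>.08)&(q[:,2]<.14)]
for _ in range(4):
    c,*_r=np.linalg.lstsq(np.c_[q[:,0]-.545,q[:,1]+.124,np.ones(len(q))],q[:,2],rcond=None)
    e=q[:,2]-np.c_[q[:,0]-.545,q[:,1]+.124,np.ones(len(q))]@c; q=q[np.abs(e)<.005]
print("lid plane z@axis",c[2].round(4),"slopes",c[:2].round(3),len(q))
E
python3 st.py
```

```text
tool_pos [ 0.5454 -0.1253  0.0726]
ee_rot [ 3.1381e+00 -1.1000e-03  4.3790e-01]
wrist_force [ 2.4762 -3.8515 -2.4959]
wrist_torque [-0.7733 -0.451  -0.3099]
width 0.0259
lid plane z@axis 0.1016 slopes [ 0.01  -0.009] 339
```

The block is held (width 25.9 mm). I start rocking about the block's long axis, pivoting at the seal, with small swings first because the flange still sits on the rim.

drive_tool:
  series:
    - [[0.012,0,0,0,-0.02,-0.03,0],[0.025,0,0,0,-0.04,-0.07,0],[0.037,0,0,0,-0.05,-0.1,0],[0.05,0,0,0,-0.07,-0.14,0],[0.05,0,0,0,-0.07,-0.14,0],[0.035,0,0,0,-0.05,-0.15,0],[0.02,0,0,0,-0.03,-0.17,0],[0.005,0,0,0,-0.01,-0.18,0],[-0.01,0,0,0,0.01,-0.2,0],[-0.025,0,0,0,0.03,-0.22,0],[-0.04,0,0,0,0.05,-0.23,0],[-0.05,0,0,0,0.06,-0.24,0],[-0.05,0,0,0,0.06,-0.24,0]]

```text
time: 10.2
tool_pos: [0.5455, -0.1255, 0.0749]
ee_rot: [3.088, -0.001, 0.439]
wrist_force: [1.4, -1.5, -5.1]
width: 0.0255
```

```bash
python3 st.py
```

```text
tool_pos [ 0.5455 -0.1255  0.0749]
ee_rot [ 3.0877e+00 -8.0000e-04  4.3860e-01]
wrist_force [ 1.4231 -1.5437 -5.1379]
wrist_torque [-0.2729 -0.2552 -0.0504]
width 0.0255
lid plane z@axis 0.1038 slopes [ 0.024 -0.048] 337
```

The lid is following: camera slope about 0.053 rad, up 2.2 mm, only about 5 N pull. I'll work out the next swings in absolute terms.

```bash
cat > plan.py <<'E'
from h import *
import sys
R0=Ro.from_euler('xyz',[np.pi,0,.438]); A=np.array([.5454,-.1253,.0875])
def rows(wp):   # wp: (theta, L mm, nrows) from the current state
    o=robot.get_obs(); R=Ro.from_euler('xyz',o["ee_rot"])
    th0=(R0.inv()*R).as_rotvec()[0]; L0=(o["tool_pos"][2]-.0726)*1000; print("now",th0.round(4),L0.round(2))
    c=(th0,L0); out=[]
    for th,L,n in wp:
        for i in range(1,n+1):
            t=c[0]+(th-c[0])*i/n; l=c[1]+(L-c[1])*i/n
            T=R0*Ro.from_rotvec([t,0,0]); p=A+T.apply([0,0,.0149-l/1000])
            rv=(R.inv()*T).as_rotvec(); d=R.inv().apply(p-o["tool_pos"])*100
            out.append([round(float(x),3) for x in rv]+[round(float(x),2) for x in d]+[0])
        c=(th,L)
    print(len(out)); print(out)
rows(eval(sys.argv[1]))
E
python3 plan.py "[(.07,3.7,7),(.07,3.7,1),(-.085,5.2,8),(-.085,5.2,1)]"
cat >> st.py <<'E'
# bowl rim/body: topmost of sleeve vs bowl: save crop
import glob
cv2.imwrite(f"pics/s{len(glob.glob('pics/s*.png'))}.png",cv2.resize(s["img"][140:250,250:370],None,fx=5,fy=5,interpolation=2))
E
```

```text
now -0.0534 2.3
17
[[0.018, -0.001, 0.0, 0.0, 0.02, -0.02, 0], [0.035, -0.001, 0.0, 0.0, -0.0, -0.04, 0], [0.053, -0.001, 0.0, 0.0, -0.02, -0.06, 0], [0.071, -0.001, 0.0, 0.0, -0.04, -0.08, 0], [0.088, -0.001, 0.0, 0.0, -0.06, -0.1, 0], [0.106, -0.001, 0.0, 0.0, -0.08, -0.13, 0], [0.123, -0.001, 0.0, 0.0, -0.1, -0.15, 0], [0.123, -0.001, 0.0, 0.0, -0.1, -0.15, 0], [0.104, -0.001, 0.0, 0.0, -0.07, -0.16, 0], [0.085, -0.001, 0.0, 0.0, -0.05, -0.18, 0], [0.065, -0.001, 0.0, 0.0, -0.03, -0.2, 0], [0.046, -0.001, 0.0, 0.0, -0.01, -0.22, 0], [0.027, -0.001, 0.0, 0.0, 0.01, -0.23, 0], [0.007, -0.001, 0.0, 0.0, 0.03, -0.25, 0], [-0.012, -0.001, 0.0, 0.0, 0.05, -0.27, 0], [-0.032, -0.001, 0.0, 0.0, 0.07, -0.29, 0], [-0.032, -0.001, 0.0, 0.0, 0.07, -0.29, 0]]
```

drive_tool:
  series:
    - [[0.018,0,0,0,0.02,-0.02,0],[0.035,0,0,0,0,-0.04,0],[0.053,0,0,0,-0.02,-0.06,0],[0.071,0,0,0,-0.04,-0.08,0],[0.088,0,0,0,-0.06,-0.1,0],[0.106,0,0,0,-0.08,-0.13,0],[0.123,0,0,0,-0.1,-0.15,0],[0.123,0,0,0,-0.1,-0.15,0],[0.104,0,0,0,-0.07,-0.16,0],[0.085,0,0,0,-0.05,-0.18,0],[0.065,0,0,0,-0.03,-0.2,0],[0.046,0,0,0,-0.01,-0.22,0],[0.027,0,0,0,0.01,-0.23,0],[0.007,0,0,0,0.03,-0.25,0],[-0.012,0,0,0,0.05,-0.27,0],[-0.032,0,0,0,0.07,-0.29,0],[-0.032,0,0,0,0.07,-0.29,0]]

```text
time: 11.95
tool_pos: [0.5455, -0.1258, 0.0778]
ee_rot: [3.055, -0.001, 0.439]
wrist_force: [0.7, -1.1, -7.2]
width: 0.0258
```

```bash
python3 st.py;python3 plan.py "[(.09,6.6,9),(.09,6.6,1),(-.09,8,9),(-.09,8,1)]"
```

```text
tool_pos [ 0.5455 -0.1258  0.0778]
ee_rot [ 3.0549e+00 -5.0000e-04  4.3910e-01]
wrist_force [ 0.6662 -1.1485 -7.2227]
wrist_torque [-0.1101 -0.2556 -0.0144]
width 0.0258
lid plane z@axis 0.1075 slopes [ 0.04  -0.101] 325
now -0.0858 5.26
20
[[0.02, -0.001, 0.001, 0.02, 0.02, -0.02, 0], [0.039, -0.001, 0.001, 0.02, -0.0, -0.03, 0], [0.059, -0.001, 0.001, 0.02, -0.02, -0.05, 0], [0.078, -0.001, 0.001, 0.02, -0.04, -0.06, 0], [0.098, -0.001, 0.001, 0.02, -0.05, -0.08, 0], [0.117, -0.001, 0.001, 0.02, -0.07, -0.1, 0], [0.137, -0.001, 0.001, 0.02, -0.08, -0.11, 0], [0.156, -0.0, 0.001, 0.02, -0.1, -0.13, 0], [0.176, -0.0, 0.001, 0.02, -0.11, -0.15, 0], [0.176, -0.0, 0.001, 0.02, -0.11, -0.15, 0], [0.156, -0.0, 0.001, 0.02, -0.09, -0.16, 0], [0.136, -0.001, 0.001, 0.02, -0.07, -0.17, 0], [0.116, -0.001, 0.001, 0.02, -0.06, -0.19, 0], [0.096, -0.001, 0.001, 0.02, -0.04, -0.2, 0], [0.076, -0.001, 0.001, 0.02, -0.02, -0.21, 0], [0.056, -0.001, 0.001, 0.02, -0.01, -0.23, 0], [0.036, -0.001, 0.001, 0.02, 0.01, -0.24, 0], [0.016, -0.001, 0.001, 0.02, 0.02, -0.26, 0], [-0.004, -0.001, 0.001, 0.02, 0.04, -0.27, 0], [-0.004, -0.001, 0.001, 0.02, 0.04, -0.27, 0]]
```

```bash
ls pics
```

```text
c_scene.png
c_top.png
d_scene.png
d_top.png
e_scene.png
e_top.png
f_scene.png
g_scene.png
i_scene.png
s1.png
scene0.png
top0.png
```

View pics/s1.png

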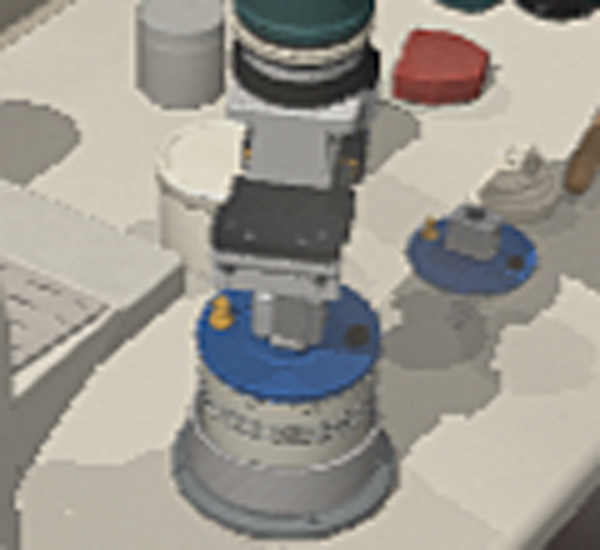

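drive_tool:
  series:
    - [[0.02,0,0,0.02,0.02,-0.02,0],[0.039,0,0,0.02,0,-0.03,0],[0.059,0,0,0.02,-0.02,-0.05,0],[0.078,0,0,0.02,-0.04,-0.06,0],[0.098,0,0,0.02,-0.05,-0.08,0],[0.117,0,0,0.02,-0.07,-0.1,0],[0.137,0,0,0.02,-0.08,-0.11,0],[0.156,0,0,0.02,-0.1,-0.13,0],[0.176,0,0,0.02,-0.11,-0.15,0],[0.176,0,0,0.02,-0.11,-0.15,0]]

```text
time: 13.0
tool_pos: [0.5452, -0.1248, 0.0796]
ee_rot: [-3.05, -0.001, 0.438]
wrist_force: [-2.3, 1.1, -1.2]
width: 0.0256
```

```bash
python3 st.py;python3 plan.py "[(-.09,8,9),(-.09,8,1),(.09,9.4,9),(.09,9.4,1)]"
```

```text
tool_pos [ 0.5452 -0.1248  0.0796]
ee_rot [-3.0497e+00 -7.0000e-04  4.3820e-01]
wrist_force [-2.2767  1.121  -1.2246]
wrist_torque [0.4277 0.4513 0.1114]
width 0.0256
lid plane z@axis 0.1092 slopes [-0.034  0.054] 302
now 0.091 7.13
20
[[-0.02, -0.0, 0.001, 0.0, 0.0, -0.01, 0], [-0.04, -0.0, 0.001, 0.0, 0.02, -0.02, 0], [-0.06, -0.0, 0.0, 0.0, 0.03, -0.03, 0], [-0.08, -0.001, 0.0, 0.0, 0.05, -0.04, 0], [-0.101, -0.001, 0.0, 0.0, 0.06, -0.05, 0], [-0.121, -0.001, 0.0, 0.0, 0.07, -0.07, 0], [-0.141, -0.001, 0.0, 0.0, 0.09, -0.08, 0], [-0.161, -0.001, 0.0, 0.0, 0.1, -0.09, 0], [-0.181, -0.001, 0.0, 0.0, 0.11, -0.1, 0], [-0.181, -0.001, 0.0, 0.0, 0.11, -0.1, 0], [-0.161, -0.001, 0.0, 0.0, 0.1, -0.11, 0], [-0.141, -0.001, 0.0, 0.0, 0.08, -0.13, 0], [-0.121, -0.001, 0.0, 0.0, 0.06, -0.14, 0], [-0.101, -0.001, 0.0, 0.0, 0.05, -0.15, 0], [-0.081, -0.001, 0.0, 0.0, 0.04, -0.17, 0], [-0.061, -0.0, 0.0, 0.0, 0.02, -0.18, 0], [-0.041, -0.0, 0.001, 0.0, 0.01, -0.2, 0], [-0.021, -0.0, 0.001, 0.0, -0.0, -0.21, 0], [-0.001, -0.0, 0.001, 0.0, -0.01, -0.23, 0], [-0.001, -0.0, 0.001, 0.0, -0.01, -0.23, 0]]
```

The lid tilts with the tool and the bowl sits at the same place in its sleeve: sleeve edge at about (285,440) in the crop, script band unchanged. Continuing.

drive_tool:
  series:
    - [[-0.02,0,0,0,0,-0.01,0],[-0.04,0,0,0,0.02,-0.02,0],[-0.06,0,0,0,0.03,-0.03,0],[-0.08,0,0,0,0.05,-0.04,0],[-0.1,0,0,0,0.06,-0.05,0],[-0.12,0,0,0,0.07,-0.07,0],[-0.14,0,0,0,0.09,-0.08,0],[-0.16,0,0,0,0.1,-0.09,0],[-0.18,0,0,0,0.11,-0.1,0],[-0.18,0,0,0,0.11,-0.1,0],[-0.16,0,0,0,0.1,-0.11,0],[-0.14,0,0,0,0.08,-0.13,0],[-0.12,0,0,0,0.06,-0.14,0],[-0.1,0,0,0,0.05,-0.15,0],[-0.08,0,0,0,0.04,-0.17,0],[-0.06,0,0,0,0.02,-0.18,0],[-0.04,0,0,0,0.01,-0.2,0],[-0.02,0,0,0,0,-0.21,0],[0.005,0,0,0,-0.01,-0.23,0],[0.005,0,0,0,-0.01,-0.23,0]]

```text
time: 15.05
tool_pos: [0.5448, -0.1234, 0.0831]
ee_rot: [-3.039, -0.001, 0.438]
wrist_force: [-4.2, 2.5, 7.0]
width: 0.0258
```

```bash
python3 st.py;python3 plan.py "[(-.085,10.8,9),(-.085,10.8,1),(.095,12.2,9),(.095,12.2,1)]"; cp pics/s2.png pics/z.png; ls pics/s?.png
```

```text
tool_pos [ 0.5448 -0.1234  0.0831]
ee_rot [-3.0391e+00 -1.5000e-03  4.3840e-01]
wrist_force [-4.2088  2.4818  7.0456]
wrist_torque [0.7461 0.768  0.2312]
width 0.0258
lid plane z@axis 0.1123 slopes [-0.04   0.071] 295
now 0.1018 10.46
20
[[-0.021, -0.001, 0.001, -0.03, 0.16, -0.02, 0], [-0.042, -0.001, 0.001, -0.03, 0.17, -0.03, 0], [-0.062, -0.001, 0.001, -0.03, 0.18, -0.03, 0], [-0.083, -0.001, 0.001, -0.03, 0.19, -0.03, 0], [-0.104, -0.001, 0.001, -0.03, 0.2, -0.04, 0], [-0.125, -0.001, 0.001, -0.03, 0.21, -0.04, 0], [-0.145, -0.001, 0.001, -0.03, 0.22, -0.05, 0], [-0.166, -0.001, 0.001, -0.03, 0.22, -0.05, 0], [-0.187, -0.001, 0.001, -0.03, 0.23, -0.06, 0], [-0.187, -0.001, 0.001, -0.03, 0.23, -0.06, 0], [-0.167, -0.001, 0.001, -0.03, 0.22, -0.07, 0], [-0.147, -0.001, 0.001, -0.03, 0.21, -0.09, 0], [-0.127, -0.001, 0.001, -0.03, 0.2, -0.1, 0], [-0.107, -0.001, 0.001, -0.03, 0.19, -0.12, 0], [-0.087, -0.001, 0.001, -0.03, 0.18, -0.13, 0], [-0.067, -0.001, 0.001, -0.03, 0.18, -0.15, 0], [-0.047, -0.001, 0.001, -0.03, 0.17, -0.16, 0], [-0.027, -0.001, 0.001, -0.03, 0.16, -0.18, 0], [-0.007, -0.001, 0.001, -0.03, 0.16, -0.19, 0], [-0.007, -0.001, 0.001, -0.03, 0.16, -0.19, 0]]
pics/s1.png
pics/s2.png
pics/s3.png
```

```bash
sed -i 's/A=np.array(\[.5454,-.1253/A=np.array([.5451,-.1245/' plan.py; python3 plan.py "[(-.085,11.3,9),(-.085,11.3,1),(.085,12.7,9),(.085,12.7,1)]"
```

```text
now 0.1018 10.46
20
[[-0.021, -0.001, 0.001, -0.02, 0.08, -0.02, 0], [-0.042, -0.001, 0.001, -0.02, 0.09, -0.03, 0], [-0.062, -0.001, 0.001, -0.02, 0.1, -0.04, 0], [-0.083, -0.001, 0.001, -0.02, 0.1, -0.05, 0], [-0.104, -0.001, 0.001, -0.02, 0.11, -0.06, 0], [-0.125, -0.001, 0.001, -0.02, 0.12, -0.07, 0], [-0.145, -0.001, 0.001, -0.02, 0.13, -0.08, 0], [-0.166, -0.001, 0.001, -0.02, 0.13, -0.09, 0], [-0.187, -0.001, 0.001, -0.02, 0.14, -0.1, 0], [-0.187, -0.001, 0.001, -0.02, 0.14, -0.1, 0], [-0.168, -0.001, 0.001, -0.02, 0.13, -0.11, 0], [-0.149, -0.001, 0.001, -0.02, 0.12, -0.13, 0], [-0.13, -0.001, 0.001, -0.02, 0.11, -0.14, 0], [-0.111, -0.001, 0.001, -0.02, 0.1, -0.16, 0], [-0.092, -0.001, 0.001, -0.02, 0.1, -0.17, 0], [-0.074, -0.001, 0.001, -0.02, 0.09, -0.19, 0], [-0.055, -0.001, 0.001, -0.02, 0.08, -0.2, 0], [-0.036, -0.001, 0.001, -0.02, 0.08, -0.22, 0], [-0.017, -0.001, 0.001, -0.02, 0.07, -0.23, 0], [-0.017, -0.001, 0.001, -0.02, 0.07, -0.23, 0]]
```

View pics/s3.png

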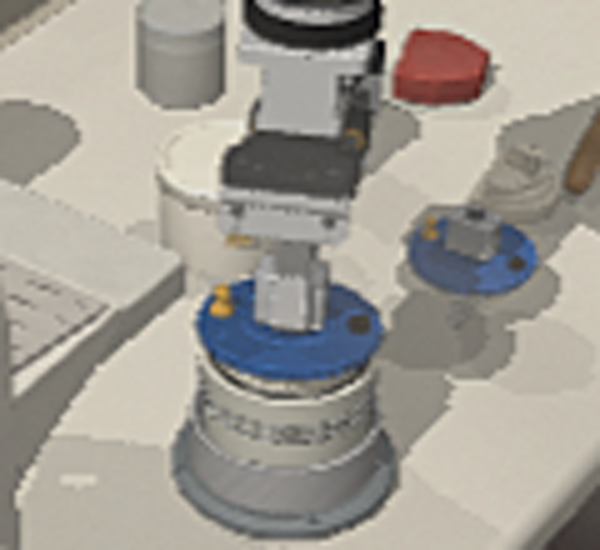

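The lid is visibly lifted, with a gap showing at (280,380). The bowl's script band at (285,425) is still at its original height, so the bowl is down.

drive_tool:
  series:
    - [[-0.02,0,0,-0.02,0.02,-0.02,0],[-0.04,0,0,-0.02,0.04,-0.03,0],[-0.06,0,0,-0.02,0.06,-0.04,0],[-0.083,0,0,-0.02,0.08,-0.05,0],[-0.104,0,0,-0.02,0.1,-0.06,0],[-0.125,0,0,-0.02,0.12,-0.07,0],[-0.145,0,0,-0.02,0.13,-0.08,0],[-0.166,0,0,-0.02,0.13,-0.09,0],[-0.187,0,0,-0.02,0.14,-0.1,0],[-0.187,0,0,-0.02,0.14,-0.1,0],[-0.168,0,0,-0.02,0.13,-0.11,0],[-0.149,0,0,-0.02,0.12,-0.13,0],[-0.13,0,0,-0.02,0.11,-0.14,0],[-0.111,0,0,-0.02,0.1,-0.16,0],[-0.092,0,0,-0.02,0.1,-0.17,0],[-0.074,0,0,-0.02,0.09,-0.19,0],[-0.055,0,0,-0.02,0.08,-0.2,0],[-0.036,0,0,-0.02,0.08,-0.22,0],[-0.017,0,0,-0.02,0.07,-0.23,0],[-0.017,0,0,-0.02,0.07,-0.23,0]]

```text
time: 17.1
tool_pos: [0.5445, -0.1235, 0.0844]
ee_rot: [-3.053, -0.001, 0.439]
wrist_force: [0.4, 1.0, -1.9]
width: 0.0259
```

```bash
python3 st.py;python3 plan.py "[(-.085,14,9),(0,15,5),(0,15,2)]"; ls pics/s?.png
```

```text
tool_pos [ 0.5445 -0.1235  0.0844]
ee_rot [-3.0529e+00 -6.0000e-04  4.3850e-01]
wrist_force [ 0.3608  1.0071 -1.9404]
wrist_torque [ 0.1328 -0.0557 -0.0501]
width 0.0259
lid plane z@axis 0.1136 slopes [-0.033  0.057] 291
now 0.0879 11.75
16
[[-0.019, -0.0, 0.001, 0.02, 0.1, -0.03, 0], [-0.038, -0.0, 0.001, 0.02, 0.1, -0.06, 0], [-0.058, -0.0, 0.001, 0.02, 0.1, -0.08, 0], [-0.077, -0.001, 0.001, 0.02, 0.11, -0.11, 0], [-0.096, -0.001, 0.001, 0.02, 0.11, -0.14, 0], [-0.115, -0.001, 0.001, 0.02, 0.11, -0.16, 0], [-0.134, -0.001, 0.001, 0.02, 0.11, -0.19, 0], [-0.154, -0.001, 0.001, 0.02, 0.11, -0.21, 0], [-0.173, -0.001, 0.001, 0.02, 0.11, -0.24, 0], [-0.156, -0.001, 0.001, 0.02, 0.1, -0.26, 0], [-0.139, -0.001, 0.001, 0.02, 0.1, -0.28, 0], [-0.122, -0.001, 0.001, 0.02, 0.09, -0.29, 0], [-0.105, -0.001, 0.001, 0.02, 0.09, -0.31, 0], [-0.088, -0.001, 0.001, 0.02, 0.09, -0.33, 0], [-0.088, -0.001, 0.001, 0.02, 0.09, -0.33, 0], [-0.088, -0.001, 0.001, 0.02, 0.09, -0.33, 0]]
pics/s1.png
pics/s2.png
pics/s3.png
pics/s4.png
```

drive_tool:
  series:
    - [[-0.02,0,0,0.02,0.02,-0.02,0],[-0.04,0,0,0.02,0.04,-0.03,0],[-0.06,0,0,0.02,0.06,-0.05,0],[-0.08,0,0,0.02,0.08,-0.07,0],[-0.1,0,0,0.02,0.1,-0.08,0],[-0.12,0,0,0.02,0.1,-0.1,0],[-0.14,0,0,0.02,0.1,-0.12,0],[-0.16,0,0,0.02,0.1,-0.13,0],[-0.175,0,0,0.02,0.1,-0.15,0],[-0.175,0,0,0.02,0.1,-0.15,0],[-0.155,0,0,0.02,0.1,-0.17,0],[-0.135,0,0,0.02,0.1,-0.19,0],[-0.115,0,0,0.02,0.1,-0.21,0],[-0.095,0,0,0.02,0.1,-0.23,0],[-0.075,0,0,0.02,0.1,-0.25,0],[-0.055,0,0,0.02,0.1,-0.26,0],[-0.035,0,0,0.02,0.1,-0.28,0],[-0.015,0,0,0.02,0.1,-0.3,0],[-0.015,0,0,0.02,0.1,-0.3,0]]

```text
time: 19.05
tool_pos: [0.545, -0.1245, 0.0869]
ee_rot: [-3.066, -0.0, 0.438]
wrist_force: [-0.5, 0.8, -2.6]
width: 0.0256
```

```bash
python3 st.py;python3 plan.py "[(0,16,7),(0,16,2)]"; ls pics/s?.png
```

```text
tool_pos [ 0.545  -0.1245  0.0869]
ee_rot [-3.0665e+00 -1.0000e-04  4.3810e-01]
wrist_force [-0.5457  0.8255 -2.6259]
wrist_torque [ 0.0919  0.109  -0.0049]
width 0.0256
lid plane z@axis 0.1163 slopes [-0.021  0.041] 287
now 0.0742 14.37
9
[[-0.011, -0.0, 0.0, 0.01, 0.0, -0.02, 0], [-0.021, -0.0, 0.0, 0.01, 0.0, -0.05, 0], [-0.032, -0.0, 0.0, 0.01, 0.0, -0.07, 0], [-0.042, -0.0, 0.0, 0.01, 0.0, -0.09, 0], [-0.053, -0.0, 0.0, 0.01, -0.0, -0.12, 0], [-0.064, -0.0, 0.0, 0.01, -0.0, -0.14, 0], [-0.074, -0.0, 0.0, 0.01, -0.01, -0.16, 0], [-0.074, -0.0, 0.0, 0.01, -0.01, -0.16, 0], [-0.074, -0.0, 0.0, 0.01, -0.01, -0.16, 0]]
pics/s1.png
pics/s2.png
pics/s3.png
pics/s4.png
pics/s5.png
```

View pics/s5.png

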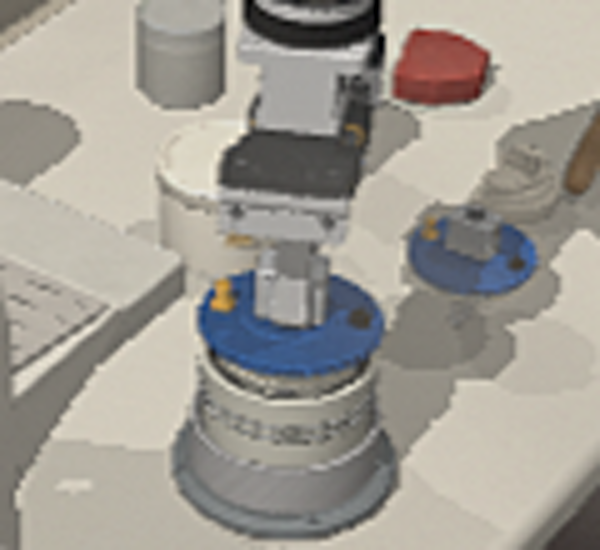

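The bowl is down and the wrist load is just the lid's weight, so the plug is free. Now level and raise to about 20 mm lift, which puts the plug bottom 4 mm above the rim and the paddle foot 40 mm inside.

drive_tool:
  series:
    - [[-0.011,0,0,0.01,0,-0.03,0],[-0.021,0,0,0.01,0,-0.08,0],[-0.032,0,0,0.01,0,-0.14,0],[-0.042,0,0,0.01,0,-0.2,0],[-0.053,0,0,0.01,0,-0.27,0],[-0.064,0,0,0.01,0,-0.34,0],[-0.074,0,0,0.01,0,-0.4,0],[-0.074,0,0,0.01,0,-0.46,0],[-0.074,0,0,0.01,0,-0.52,0],[-0.074,0,0,0.01,0,-0.56,0],[-0.074,0,0,0.01,0,-0.56,0],[-0.074,0,0,0.01,0,-0.56,0]]

```text
time: 20.3
tool_pos: [0.5453, -0.1249, 0.0924]
ee_rot: [-3.141, 0.0, 0.438]
wrist_force: [0.7, 0.2, -3.3]
width: 0.0259
```

```bash
python3 st.py; for i in 1 2 3; do python3 st.py|tail -1; done; python3 - <<'E'
from h import *
s=robot.snapshot("scene");im=s["img"];P=pts(s);hsv=cv2.cvtColor(im,cv2.COLOR_BGR2HSV)
near=np.hypot(P[...,0]-.545,P[...,1]+.124)<.075
b=((cv2.inRange(hsv,(100,120,30),(130,255,255))>0)&near).astype(np.uint8)
co=max(cv2.findContours(b,0,2)[0],key=cv2.contourArea); h=cv2.convexHull(co)[:,0]
W=np.array([ray(s,a,c,.118)[:2] for a,c in h],np.float32); print("lid circ@flange mid",cv2.minEnclosingCircle(W))
# stand sleeve/foot: points by height
for lo,hi,nm in((.010,.020,"foot"),(.04,.052,"sleeve top"),(.085,.100,"bowl top band")):
    m=(P[...,2]>lo)&(P[...,2]<hi)&near&(b==0); q=P[m]
    if len(q)>10:
        A=np.c_[q[:,:2],np.ones(len(q))]; c=np.linalg.lstsq(A,(q[:,:2]**2).sum(1),rcond=None)[0]; print(nm,len(q),"ctr",c[:2]/2,"r",np.sqrt(c[2]+(c[:2]/2)@(c[:2]/2)),"zmax",np.percentile(q[:,2],98))
x0,y0,x1,y1=270,170,350,250
cv2.imwrite("pics/k.png",cv2.resize(im[y0:y1,x0:x1],None,fx=7,fy=7,interpolation=2))
t=robot.snapshot("top"); cv2.imwrite("pics/kt.png",cv2.resize(t["img"][180:280,120:440],None,fx=2.4,fy=2.4,interpolation=2))
E
```

```text
tool_pos [ 0.5453 -0.1249  0.0924]
ee_rot [-3.1412  0.      0.4382]
wrist_force [ 0.7434  0.244  -3.3369]
wrist_torque [ 0.0171 -0.0092 -0.0014]
width 0.0259
lid plane z@axis 0.1218 slopes [ 0.004 -0.019] 315
lid plane z@axis 0.1216 slopes [ 0.001 -0.01 ] 320
lid plane z@axis 0.1218 slopes [-0.003 -0.02 ] 313
lid plane z@axis 0.1218 slopes [-0.006 -0.021] 316
lid circ@flange mid ((0.5445951223373413, -0.12128254771232605), 0.05473737046122551)
foot 246 ctr [ 0.54481348 -0.12316391] r 0.06044077168458413 zmax 0.019372808913794202
sleeve top 210 ctr [ 0.54317504 -0.12030236] r 0.05066137802214432 zmax 0.051051994008934565
bowl top band 166 ctr [ 0.5432     -0.12020328] r 0.04689643950215532 zmax 0.0993812036581845
```

View pics/k.png

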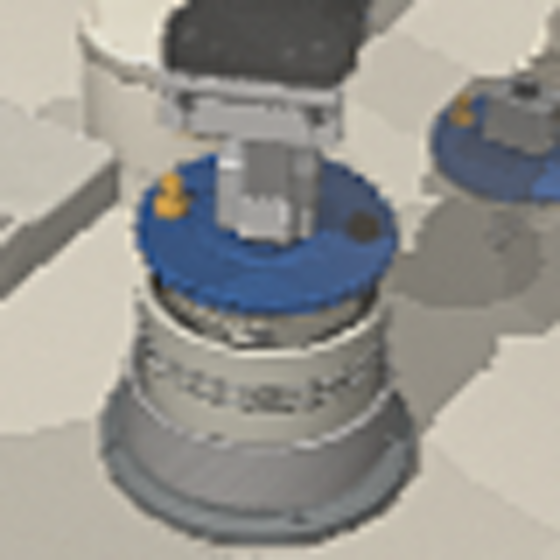

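View pics/kt.png

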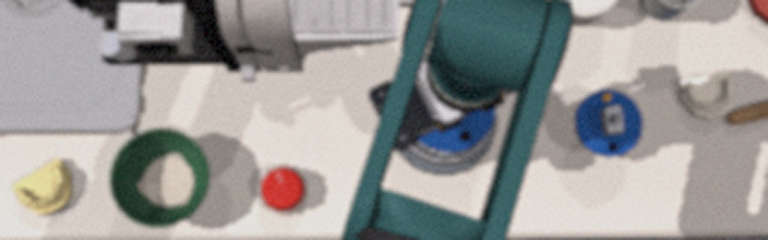

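```bash
python3 - <<'E'
from h import *
s=robot.snapshot("scene"); i0=cv2.imread("pics/scene0.png")
for im,z in((i0,.102),(s["img"],.1222)):
    hsv=cv2.cvtColor(im,cv2.COLOR_BGR2HSV); b=cv2.inRange(hsv,(100,120,30),(130,255,255)); m=np.zeros_like(b); m[170:235,280:335]=b[170:235,280:335]
    co=max(cv2.findContours(m,0,2)[0],key=cv2.contourArea); h=cv2.convexHull(co)[:,0]
    W=np.array([ray(s,a,c,z)[:2] for a,c in h],np.float32); e=cv2.fitEllipse(W.astype(np.float32)*1000)
    print(cv2.minEnclosingCircle(W),e)
# bowl height: script band / sleeve rows unchanged? difference of the two pictures over bowl body
d=cv2.absdiff(i0,s["img"]).max(2); print("bowl band diff mean",d[222:245,290:325].mean(), "worktop noise",d[250:270,300:330].mean())
g=[cv2.cvtColor(x,cv2.COLOR_BGR2GRAY)[220:246,288:328].astype(np.float32) for x in(i0,s["img"])]
print("phase shift px",cv2.phaseCorrelate(*g))
E
```

```text
((0.5417865514755249, -0.11806219071149826), 0.05362515151500702) ((541.7327880859375, -119.0539779663086), (102.41002655029297, 106.9771957397461), 15.254749298095703)
((0.5416443347930908, -0.11659850180149078), 0.05446551367640495) ((544.626708984375, -108.96365356445312), (84.66990661621094, 109.68792724609375), 59.180152893066406)
bowl band diff mean 14.699378881987577 worktop noise 21.996666666666666
phase shift px ((-0.030509839873076317, 0.5792106542023188), 0.9505992871743661)
```

drive_tool:
  series:
    - [[0,0,0,0,0.02,0,0],[0,0,0,0,0.02,0,0],[0,0,0,0,0.02,0,0],[0,0,0,0,0.02,0,0],[0,0,0,0,0.02,0,0],[0,0,0,0,0.02,0,0]]

```text
time: 21.25
tool_pos: [0.5453, -0.125, 0.0925]
ee_rot: [-3.141, -0.0, 0.438]
wrist_force: [0.5, 0.4, -2.5]
width: 0.0262
```

```bash
python3 st.py; python3 -c "
from h import *
print(np.abs(robot.get_obs()['qvel']).max()); print(robot.close_job())"
```

```text
tool_pos [ 0.5453 -0.125   0.0925]
ee_rot [-3.1413e+00 -1.0000e-04  4.3830e-01]
wrist_force [ 0.4999  0.3925 -2.5386]
wrist_torque [-0.0289 -0.0212  0.0117]
width 0.0262
lid plane z@axis 0.1221 slopes [ 0.007 -0.032] 325
0.0013666685171122178
the job is handed in; nothing more can be done
None
```

The larger lid is free of the seal. I handed the job in at about 21 s with the lid still held level over the bowl; close_job gives no verdict.

**What I did:** I pinched the drive block across its flat faces. I rocked it about the block's long axis, starting with ±0.05 rad and working up to about +0.10 and -0.09. That made at least four swings each way at 0.07 rad or more, easing up 1–3 mm per swing. Then I levelled it at about 20 mm lift, with the plug about 4 mm above the rim and the paddle foot about 40 mm inside the bowl.

**Last checks:**
- **Grip and load:** the jaws stand at 26 mm, the block's width. The wrist carries only the lid's weight (about 2.5 N), and the arm is still.
- **Bowl:** its picture has not moved up from the start image, so it appears fully down.
- **Centring:** the minimum-circle fit puts the lid centre within about 1.5 mm of where it began. An ellipse fit of the same outline disagreed by about 10 mm, but its axes came out at 85 × 110 mm, so I discarded it as a bad fit.
- **Level:** the tool is level within 0.001 rad. Camera plane fits of the lid gave 0.01–0.02 rad, and the last reading 0.033 rad. With the lid level at the start the same fit gave about 0.013 rad, so part of that is its own error.

**What went wrong:** the first close missed because the real fingertips end about 37 mm short of the reported tool point. The fingers shut above the block without any notable force. I measured the offset with the camera and corrected for it before the real grasp.

The other things were not touched.

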